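# Find the full tin by heft and hold it out

### The arm

A 6-joint arm with a two-finger parallel gripper is mounted at the origin on a cart in front of the work surface, level with it; the furniture and walls round the work are solid. World frame = base frame: x ahead of the robot, y to its left, z up, the work surface at z = 0. Lengths are in mm, angles in rad, forces in N, time in s.
With the tool pointing down it reaches from about 350 to 975 mm from the base axis. Payload 7.1 kg.
Tool frame: the origin (TCP) lies between the finger pads; the fingertips stand 17 mm ahead of it and the grasp point (between the pads) lies 2 mm behind it (tip_reach is the y of the fingertips in the tool frame, in mm); y points along the fingers, x is the direction in which the jaws open and shut, and the axes are right-handed (so a half turn about y gives the same grasp; the last joint's range is limited). The gripper opens to 88 mm and grips with 3 to 60 N. Pads are 20 mm wide; open, the fingers measure 115 mm over their backs; the gripper's body (75 mm by 178 mm) begins 61 mm behind the grasp point.
Start: joints at [-1.287, 0.423, 1.63, -0, 1.089, -0.019], TCP at [186.389, -596.543, 239.675] pointing down, gripper open.
Joint ranges: [-3, 3], [-0.9, 2.11], [0.09, 2.58], [-1.31, 4.45], [0.11, 2.69], [-2.54, 2.54]. Speed limits (rad/s): [2.39, 2.39, 3.01, 3.14, 3.14, 3.14].

### API

Orientations are given as a rotation vector (axis times angle).
In Python, from workcell import get_obs, get_image, camera_model, close_job, silhouettes, tip_of, tip_reach gives the robot as it stands. The module is installed in compiled form; this text tells all that it offers.
- The arm moves only by the tool arm_command, never from a script. Its argument "targets" is a list of rows, each a list of 4 numbers: the shift along the tool's x, y, z in mm, then the turn about the tool's y in rad. A call has 1 to 20 rows; each row shifts and turns the commanded pose from where the row before left it, along the tool's axes as they then stand; what a row does not reach is not made up. A row lasts 1/12 s, in which the tool goes at most 41.7 mm and 7.16 degrees, less where a joint would pass 70% of its speed; a pose out of reach is approached as far as the arm can. A call is refused whole if a number of a shift passes 41.7 or a number of a turn 0.125, either way. A call with a gripper value outside its range is refused whole. "gripper" is the opening in per cent of the stroke, from 0 (shut) to 100 (fully open), set as the call begins (left out, the last holds). The fingers move at their own pace and stop on an object; the grip force is fixed at half the most. Time passes only in rows, so rows that do not move let the fingers close. It gives the time, the measured TCP pose, the force and the opening at its end, in the units of the state.
- get_obs(): the state, without advancing time (a new reading comes with each control period).
- get_image(name): name is "scene" or "top"; returns the picture (480x640x3 uint8, blue, green, red); there is no depth.
- camera_model(name): a dict with "mtx" (3x3 intrinsics, pixels), "dist" ([k1, k2, p1, p2, k3] as OpenCV has them; the pictures are not rectified), "position" and "orientation" of the camera in the world. Camera axes: x right, y up, looking along -z (the intrinsics and any distortion apply to the point x, -y, -z); pixel columns grow to the right and rows downward; lengths in mm; the calibration is good to about 2 mm. A picture is of the moment at which its call begins. camera_model takes no time and is no camera call.
- close_job(): hands the job in, once; it reports no verdict.
Trained networks look in the newest picture that a camera, given by its name, has taken for a name from the list of things; names that differ only in an ending like _2 or _b are one class to them, and where a whole thing is asked for, a point or a joint stands for the part that bears it (a point fixed in the world has none). Each returns a list of dicts, best first, with "conf" (0 to 1); they miss things now and then, are a little off and sometimes report something else, mostly with a low value. They report only what shows in the picture. A call takes as long as a camera call. They do not tell look-alikes from the thing itself.
- silhouettes(camera, thing): "pixels" (480x640 bool, what is visible of it) and "at" ([column, row] in pixels, amid what is visible of it).
- tip_of(camera, thing): "at" ([column, row] in pixels: a listed point, or the origin of a listed thing).
The state is a dict: "t": time; "qpos": joint angles; "qvel": joint speeds; "joint_torque": joint torques, N m; "ee_pos": TCP position; "orientation": TCP orientation; "ft_force": force on the tool from outside, world axes, zero at the start; "moment": the same for the moment, N m; "width": finger opening in mm.
Only numpy, scipy, OpenCV 4.12 (cv2) and the standard library are available. Lean on these libraries where they do the work, as an engineer would, in place of code of your own. Each camera call takes 0.05 s, during which the arm holds its last target. There are 200 camera calls.

### The job

Two of the three identical closed tins are empty display dummies and one is full; lift them to feel which is which. Stand the two empty ones upright on the narrow wooden ledge, centred across its depth and let go, and finish still gripping the full one, held up, upright and still, over the table with its base at least 15 cm above the table top, ready for the customer. Leave the other goods where they are.

Things in the scene. Friction and masses are not known exactly. Their poses are not given: they have to be found in the camera images.
- tin_a_center (a point): One of three identical closed tins (round, pale striped label, clear rimmed lid that is part of it; 58 mm across, 72 mm tall), standing upright on the table at the start in a row across the front, in any order. Two are empty, about 0.09 kg each; one is full, about 0.36 kg; each may be some 15 to 20 per cent off. Nothing but the weight tells which. The point is at the tin's centre, half-way up; its z axis points up along the tin.
- tin_b_center (a point): One of three identical closed tins (round, pale striped label, clear rimmed lid that is part of it; 58 mm across, 72 mm tall), standing upright on the table at the start in a row across the front, in any order. Two are empty, about 0.09 kg each; one is full, about 0.36 kg; each may be some 15 to 20 per cent off. Nothing but the weight tells which. The point is at the tin's centre, half-way up; its z axis points up along the tin.
- tin_c_center (a point): One of three identical closed tins (round, pale striped label, clear rimmed lid that is part of it; 58 mm across, 72 mm tall), standing upright on the table at the start in a row across the front, in any order. Two are empty, about 0.09 kg each; one is full, about 0.36 kg; each may be some 15 to 20 per cent off. Nothing but the weight tells which. The point is at the tin's centre, half-way up; its z axis points up along the tin.
- tin_a: The same tin as tin_a_center; origin at the centre of its underside, 36 mm below that point.
- tin_b: The same tin as tin_b_center; origin at the centre of its underside, 36 mm below that point.
- tin_c: The same tin as tin_c_center; origin at the centre of its underside, 36 mm below that point.
- ledge: Fixed narrow wooden display ledge behind the row of tins: a plank on two feet, 50 mm deep (its x), 240 mm long (its y), flat top 45 mm above the table, no rim. It is narrower than a tin, so a tin overhangs a little front and back. Origin: centre of its underside, on the table; z up.
- ledge_top (a point): Centre of the ledge's top face, 45 mm above the table; axes as the ledge's. Fixed and tall nearby: a glass cake stand (about 0.2 m tall) left of it and of the tins, from y = 0.13 m on; a heat sealer with its arm raised (about 0.2 m) to the right, from y = -0.37 m on; an upper shelf 0.25 m up, from x = 0.73 m on. 
- butter_bar_left: Bystander, leave alone: wrapped butter bar, 57 x 101 x 25 mm, long side across the table, near the front edge, left of the other. Origin: centre of its underside.
- butter_bar_right: Bystander, leave alone: wrapped butter bar, 57 x 101 x 25 mm, long side across the table, near the front edge, right of the other. Origin: centre of its underside.
- label_stack: Bystander, leave alone: small stack of blank gift labels, 31 x 45 x 10 mm, between two of the tins' places. Origin: centre of its underside.
- ring_pack_left: Bystander, leave alone: ring cake in a film bag, 90 x 94 x 25 mm, behind the ledge, to the left. Origin: centre of its underside.
- ring_pack_right: Bystander, leave alone: ring cake in a film bag, 90 x 94 x 25 mm, behind the ledge, to the right. Origin: centre of its underside.
- honey_jar: Bystander, leave alone: honey jar, 64 mm across, 97 mm tall, behind and left of the ledge. Origin: centre of its underside.
- price_sign: Bystander, leave alone: small standing price card, 26 x 64 x 52 mm, behind and right of the ledge. Origin: centre of its underside.
There are look-alikes about, which are no part of the job. Leave any red look-alike of the tin_a alone. Leave any red look-alike of the tin_c alone.

How it is judged:
By the outcome, as a careful person would: the job done as asked, in the order asked, and still so for the second after the job is handed in, while the arm keeps its last pose, push and grip.
It also fails if it takes over 72 s, if anything falls off the work surface, if the arm or the gripper's body presses on something with over 40 N, if the wrist force passes 120 N, or if a joint passes its speed limit or range.

## Working session

There is one attempt and no reset: what is moved stays moved. The work goes in short steps, Python scripts to look and compute and a tool call to move; the robot and the scene stay as the last step left them, time stands still between calls to the robot, and variables do not carry over. Pictures are saved under pics/ and viewed, about 8 in all and at most 12, crops included, and the job is handed in when it is done.

Besides the shell and the picture viewer there is one more tool, called after "Request:" as name(argument=value, ...), one argument or row to a line, values as JSON. arm_command: Moves the arm, as the interface text tells. Its arguments: {"type":"object","properties":{"targets":{"type":"array","items":{"type":"array","items":{"type":"number"}}},"gripper":{"type":"number"}},"required":["targets"]}

```bash
mkdir -p pics; cat > h.py <<'E'
import numpy as np, cv2
from scipy.spatial.transform import Rotation as R
from workcell import *
def cam(n):
    m=camera_model(n); o=np.array(m["orientation"],float)
    Rm=o if o.shape==(3,3) else (R.from_rotvec(o).as_matrix() if o.size==3 else R.from_quat(o).as_matrix())
    return np.array(m["mtx"],float),np.array(m["dist"],float),np.array(m["position"],float),Rm
def ray(n,px):
    K,d,p,Rm=cam(n); u=cv2.undistortPoints(np.array([[px]],float),K,d)[0,0]
    return p,Rm@np.array([u[0],-u[1],-1])
def at_z(n,px,z):
    p,v=ray(n,px); return p+v*(z-p[2])/v[2]
def proj(n,X):
    K,d,p,Rm=cam(n); c=(np.atleast_2d(X)-p)@Rm; c=c*[1,-1,-1]
    return cv2.projectPoints(c,np.zeros(3),np.zeros(3),K,d)[0][:,0]
E
python3 - <<'E'
from h import *
print(camera_model("scene")["orientation"],camera_model("scene")["position"],camera_model("top")["position"])
a=get_image("scene");b=get_image("top")
cv2.imwrite("pics/s0.png",a);cv2.imwrite("pics/t0.png",b)
for c in("top","scene"):
  for n,z in(("tin_a_center",36),("tin_a",0),("ledge_top",45),("label_stack",0)):
    for r in tip_of(c,n): print(c,n,round(r["conf"],2),np.round(r["at"]),np.round(at_z(c,r["at"],z)))
o=get_obs();print(o["orientation"],o["ft_force"],o["moment"],o["width"],o["t"],R.from_rotvec(o["orientation"]).as_matrix().round(3))
E
```

```text
[ 1.08237018 -0.49769067 -0.78812537] [-217.70222753 -607.07113763  493.40978078] [ 210.17108552   28.93735937 1608.18082523]
top tin_a_center 0.98 [382. 283.] [ 419. -133.   36.]
top tin_a_center 0.61 [423. 229.] [ 559. -248.   36.]
top tin_a 0.92 [379. 283.] [ 425. -131.    0.]
top tin_a 0.9 [433. 275.] [ 442. -272.    0.]
top tin_a 0.7 [422. 236.] [ 546. -250.    0.]
top tin_a 0.59 [176. 205.] [651. 404.   0.]
top tin_a 0.56 [336. 280.] [436. -17.   0.]
top tin_a 0.49 [357. 305.] [368. -70.   0.]
top ledge_top 0.75 [353. 220.] [584. -66.  45.]
top label_stack 0.52 [410. 275.] [ 443. -213.    0.]
scene tin_a_center 0.81 [349. 291.] [ 431. -127.   36.]
scene tin_a_center 0.69 [444. 283.] [ 560. -246.   36.]
scene tin_a 0.93 [353. 310.] [ 431. -135.   -0.]
scene tin_a 0.92 [422. 330.] [ 450. -266.   -0.]
scene tin_a 0.7 [302. 289.] [431. -13.   0.]
scene tin_a 0.65 [442. 299.] [ 563. -244.    0.]
scene ledge_top 0.7 [366. 248.] [582. -58.  45.]
scene label_stack 0.7 [389. 321.] [ 440. -205.    0.]
[-1.33730734  0.98335338 -0.9832924 ] [ 0.60363427  0.3434356  -0.69279396] [-0.01904634 -0.04903728  0.00401891] 87.69895031441739 0.5 [[ 0.298 -0.     0.955]
 [-0.955  0.     0.298]
 [-0.    -1.     0.   ]]
```

View pics/s0.png

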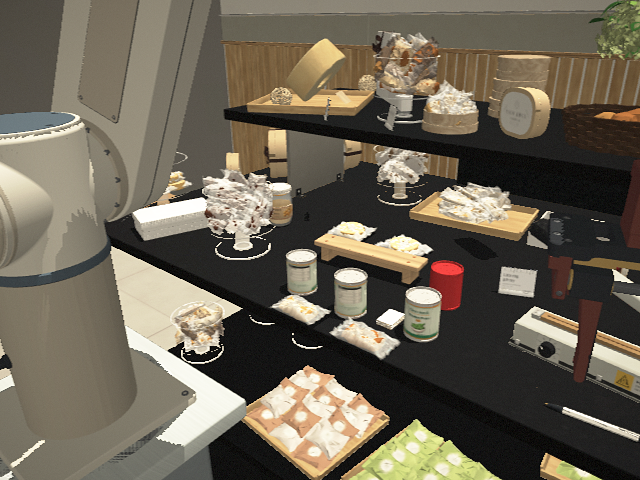

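View pics/t0.png

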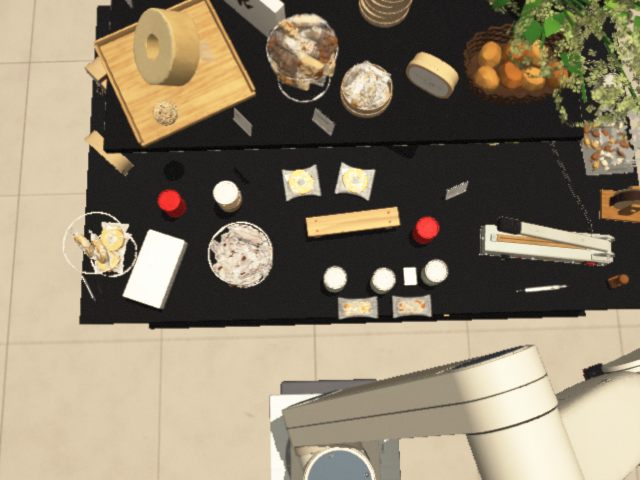

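Scene view: white tins at about (302,272), (350,292), (422,314), a red look-alike at (447,285) near the ledge's right end. Top view: tins at (335,278), (383,280), (434,272), ledge slightly turned at (353,222). Next I fit the tin and ledge poses to the silhouettes.

```bash
cat >> h.py <<'E'
def hullmask(n,P):
    m=np.zeros((480*4,640*4),np.uint8); q=cv2.convexHull((proj(n,P)*4+1.5).astype(np.float32)).round().astype(np.int32)
    cv2.fillConvexPoly(m,q,1); return cv2.resize(m.astype(np.float32),(640,480),interpolation=cv2.INTER_AREA)
def cyl(x,y,z=0,r=29,h=72):
    a=np.linspace(0,2*np.pi,40,endpoint=False)
    return np.vstack([np.c_[x+r*np.cos(a),y+r*np.sin(a),np.full(40,z+k)] for k in(0,h)])
def plank(x,y,w,z0=30):
    c,s=np.cos(w),np.sin(w)
    return np.array([[x+c*a-s*b,y+s*a+c*b,z] for a in(-25,25) for b in(-120,120) for z in(z0,45)])
from scipy.optimize import minimize
def fit(n,mask,f,x0,sc):
    x0=np.array(x0,float)
    g=lambda u: np.abs(hullmask(n,f(*(x0+u*sc)))-mask).sum()/mask.sum()
    s=np.vstack([np.zeros(len(x0)),np.eye(len(x0))*8])
    r=minimize(g,s[0],method="Nelder-Mead",options=dict(initial_simplex=s,xatol=.05,fatol=1e-4))
    return x0+r.x*sc,r.fun
E
python3 - <<'E'
from h import *
for c in("top","scene"):
  im=get_image(c)
  for r in silhouettes(c,"tin_a"):
    m=r["pixels"].astype(float)
    if r["conf"]<.3: continue
    g=at_z(c,r["at"],40)[:2]
    col=im[r["pixels"]].mean(0)
    p,e=fit(c,m,cyl,g,np.ones(2)); print(c,"tin",round(r["conf"],2),np.round(r["at"]),p.round(1),round(e,2),col.round())
  for r in silhouettes(c,"ledge")[:2]:
    m=r["pixels"].astype(float)
    p,e=fit(c,m,plank,[583,-62,.05],np.array([1,1,.01])); print(c,"ledge",round(r["conf"],2),np.round(r["at"]),p.round(3),round(e,2),m.sum())
    if e<.6:
        ys,xs=np.nonzero(m); print(cv2.minAreaRect(np.c_[xs,ys].astype(np.float32)))
print(get_obs()["t"])
E
```

```text
top tin 0.94 [432. 273.] [ 442.9 -266.5] 0.08 [185. 202. 207.]
top tin 0.92 [175. 204.] [645.1 406.6] 0.12 [ 36.  40. 193.]
top tin 0.88 [335. 277.] [432.6 -11.7] 0.04 [186. 202. 208.]
top tin 0.85 [382. 281.] [ 425.5 -135. ] 0.11 [197. 213. 219.]
top tin 0.79 [423. 232.] [ 555.4 -252.5] 0.05 [ 46.  51. 196.]
top ledge 0.86 [355. 226.] [ 5.81834e+02 -6.40070e+01  9.50000e-02] 0.05 1824.0
((352.3385009765625, 222.2077178955078), (20.837833404541016, 92.40586853027344), 82.87498474121094)
scene tin 0.96 [423. 312.] [ 444.6 -264.2] 0.03 [140. 162. 164.]
scene tin 0.89 [445. 278.] [ 557.1 -249. ] 0.26 [ 43.  45. 164.]
scene tin 0.85 [300. 267.] [434.   -9.2] 0.05 [144. 165. 171.]
scene tin 0.75 [351. 290.] [ 426.3 -130.9] 0.06 [145. 165. 171.]
scene ledge 0.7 [369. 255.] [ 5.78231e+02 -6.20200e+01  9.40000e-02] 0.16 2222.0
((368.2874450683594, 258.20123291015625), (113.71219635009766, 29.873268127441406), 14.335434913635254)
0.8
```

Request:
arm_command(
  targets=[
    [0, 0, 0, -0.124],
    [0, 0, 0, -0.124],
    [0, 0, 0, -0.124],
    [0, 0, 0, -0.124],
    [0, 0, 0, -0.124],
    [0, 0, 0, -0.124],
    [0, 0, 0, -0.124],
    [0, 0, 0, -0.124],
    [0, 0, 0, -0.124],
    [0, 0, 0, -0.124],
    [0, 0, 0, -0.124],
    [0, 0, 0, 0],
  ],
  gripper=82,
)

```text
t: 1.8
ee_pos: [186.4, -596.6, 239.7]
orientation: [-1.569, -0.079, 0.079]
ft_force: [-0.6, -0.4, -0.5]
width: 72.1
```

```bash
cat >> h.py <<'E'
def go(x,y,z,lead=0):
    o=get_obs();M=R.from_rotvec(o["orientation"]).as_matrix()
    d=M.T@(np.array([x,y,z])-o["ee_pos"])
    print("t",round(o["t"],2),"pos",np.round(o["ee_pos"],1),"xdir",M[:,0].round(3),"F",np.round(o["ft_force"],2),"w",round(o["width"],1),"shift tool",d.round(1))
E
python3 -c "
from h import *
go(443.8,-265.3,240)"
```

```text
t 1.8 pos [ 186.4 -596.6  239.7] xdir [ 0.995  0.1   -0.   ] F [-0.61 -0.37 -0.45] w 72.1 shift tool [ 2.894e+02 -3.000e-01  3.038e+02]
```

Request:
arm_command(
  targets=[
    [24.1, 0, 25.3, 0],
    [24.1, 0, 25.3, 0],
    [24.1, 0, 25.3, 0],
    [24.1, 0, 25.3, 0],
    [24.1, 0, 25.3, 0],
    [24.1, 0, 25.3, 0],
    [24.1, 0, 25.3, 0],
    [24.1, 0, 25.3, 0],
    [24.1, 0, 25.3, 0],
    [24.1, 0, 25.3, 0],
    [24.1, 0, 25.3, 0],
    [24.1, 0, 25.3, 0],
    [0, 30, 0, 0],
    [0, 30, 0, 0],
    [0, 30, 0, 0],
    [0, 0, 0, 0],
    [0, 0, 0, 0],
  ],
)

```text
t: 3.22
ee_pos: [444.4, -266.1, 148.9]
orientation: [-1.568, -0.071, 0.076]
ft_force: [1.0, 0.2, 0.3]
width: 72.4
```

```bash
python3 -c "
from h import *
go(443.8,-265.3,50)
cv2.imwrite('pics/s1.png',get_image('scene')[180:400,250:550].repeat(2,0).repeat(2,1))"
```

```text
t 3.22 pos [ 444.4 -266.1  148.9] xdir [ 0.996  0.093 -0.003] F [1.04 0.21 0.34] w 72.4 shift tool [-0.2 98.9  0.6]
```

View pics/s1.png

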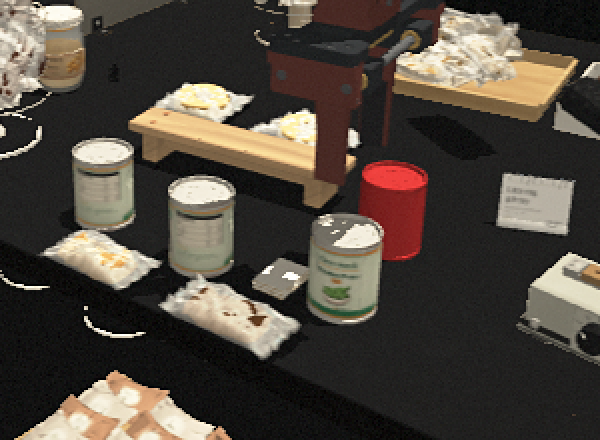

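The gripper hangs over the right tin (crop 345,265) with the jaws open front-to-back; the other goods are untouched. Descending and gripping.

Request:
arm_command(
  targets=[
    [0, 25, 0, 0],
    [0, 25, 0, 0],
    [0, 20, 0, 0],
    [0, 15, 0, 0],
    [0, 10, 0, 0],
    [0, 4, 0, 0],
    [0, 0, 0, 0],
    [0, 0, 0, 0],
  ],
)

```text
t: 3.93
ee_pos: [445.9, -267.2, 51.8]
orientation: [-1.571, -0.076, 0.074]
ft_force: [0.2, 0.7, -0.6]
width: 72.2
```

Request:
arm_command(
  targets=[
    [0, 0, 0, 0],
    [0, 0, 0, 0],
    [0, 0, 0, 0],
    [0, 0, 0, 0],
    [0, 0, 0, 0],
    [0, 0, 0, 0],
  ],
  gripper=0,
)

```text
t: 4.43
ee_pos: [444.9, -266.7, 51.4]
orientation: [-1.57, -0.075, 0.076]
ft_force: [-4.3, 0.3, 7.7]
width: 56.8
```

Request:
arm_command(
  targets=[
    [0, -10, 0, 0],
    [0, -20, 0, 0],
    [0, -20, 0, 0],
    [0, -10, 0, 0],
    [0, 0, 0, 0],
    [0, 0, 0, 0],
    [0, 0, 0, 0],
    [0, 0, 0, 0],
    [0, 0, 0, 0],
  ],
)

```text
t: 5.18
ee_pos: [444.6, -266.3, 109.7]
orientation: [-1.568, -0.074, 0.077]
ft_force: [-0.5, -0.1, -4.7]
width: 57.1
```

```bash
python3 -c "
from h import *
go(585.7,-113,160)"
```

```text
t 5.18 pos [ 444.6 -266.3  109.7] xdir [ 0.995  0.096 -0.001] F [-0.46 -0.09 -4.65] w 57.1 shift tool [155.1 -50.3 139.1]
```

Request:
arm_command(
  targets=[
    [0, 0, 0, 0],
    [0, 0, 0, 0],
  ],
)

```text
t: 5.35
ee_pos: [444.9, -266.5, 110.1]
orientation: [-1.569, -0.075, 0.076]
ft_force: [-0.1, -0.2, -3.6]
width: 57.0
```

Request:
arm_command(
  targets=[
    [0, 0, 0, 0],
    [0, 0, 0, 0],
  ],
)

```text
t: 5.52
ee_pos: [445.1, -266.6, 110.5]
orientation: [-1.569, -0.075, 0.076]
ft_force: [-0.1, 0.6, -4.2]
width: 56.9
```

```bash
python3 -c "
from h import *
go(443.8,-265.3,52)
cv2.imwrite('pics/s2.png',get_image('scene')[180:400,250:550].repeat(2,0).repeat(2,1))"
```

```text
t 5.52 pos [ 445.1 -266.6  110.5] xdir [ 0.995  0.096 -0.   ] F [-0.08  0.56 -4.24] w 56.9 shift tool [-1.2 58.5  1.4]
```

View pics/s2.png

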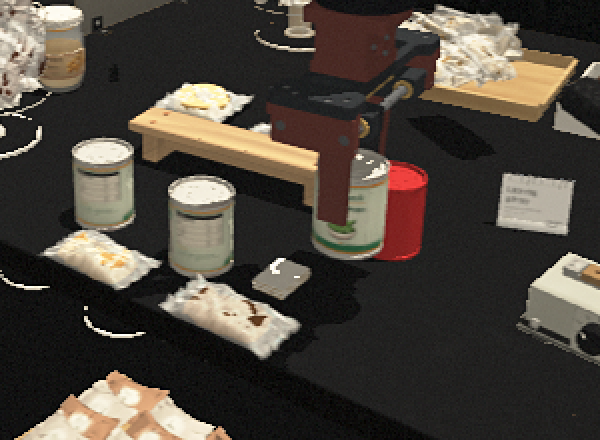

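The right tin hangs upright in the jaws and weighs about 3.8 N, so it is the full one. I put it back down and fetch the middle one.

Request:
arm_command(
  targets=[
    [0, 15, 0, 0],
    [0, 20, 0, 0],
    [0, 14, 0, 0],
    [0, 6, 0, 0],
    [0, 3, 0, 0],
    [0, 1.5, 0, 0],
    [0, 0, 0, 0],
    [0, 0, 0, 0],
  ],
)

```text
t: 6.23
ee_pos: [445.7, -267.0, 51.9]
orientation: [-1.57, -0.076, 0.074]
ft_force: [0.7, -0.1, -3.0]
width: 57.0
```

Request:
arm_command(
  targets=[
    [0, 0, 0, 0],
    [0, 0, 0, 0],
    [0, 0, 0, 0],
    [0, 0, 0, 0],
    [0, -10, 0, 0],
    [0, -20, 0, 0],
    [0, -30, 0, 0],
    [0, -30, 0, 0],
    [0, 0, 0, 0],
    [0, 0, 0, 0],
  ],
  gripper=82,
)

```text
t: 7.07
ee_pos: [446.3, -267.3, 143.4]
orientation: [-1.572, -0.078, 0.073]
ft_force: [0.8, -0.1, -0.6]
width: 72.2
```

```bash
python3 -c "
from h import *
go(426,-133,140)"
```

```text
t 7.07 pos [ 446.3 -267.3  143.4] xdir [0.995 0.096 0.004] F [ 0.82 -0.07 -0.57] w 72.2 shift tool [ -7.3   3.  135.7]
```

Request:
arm_command(
  targets=[
    [-2, 0, 34, 0],
    [-2, 0, 34, 0],
    [-2, 0, 34, 0],
    [-1, 0, 33.5, 0],
    [0, 0, 0, 0],
    [0, 25, 0, 0],
    [0, 25, 0, 0],
    [0, 20, 0, 0],
    [0, 14, 0, 0],
    [0, 8, 0, 0],
    [0, 0, 0, 0],
    [0, 0, 0, 0],
  ],
)

```text
t: 8.07
ee_pos: [424.8, -132.5, 48.8]
orientation: [-1.569, -0.074, 0.076]
ft_force: [0.1, -0.7, 0.1]
width: 72.1
```

Request:
arm_command(
  targets=[
    [0, 0, 0, 0],
    [0, 0, 0, 0],
    [0, 0, 0, 0],
    [0, 0, 0, 0],
    [0, 0, 0, 0],
    [0, 0, 0, 0],
  ],
  gripper=0,
)

```text
t: 8.57
ee_pos: [425.7, -132.6, 49.9]
orientation: [-1.57, -0.076, 0.074]
ft_force: [-0.8, -0.9, 6.6]
width: 56.8
```

Request:
arm_command(
  targets=[
    [0, -10, 0, 0],
    [0, -25, 0, 0],
    [0, -30, 0, 0],
    [0, -25, 0, 0],
    [0, -10, 0, 0],
    [0, 0, 0, 0],
    [0, 0, 0, 0],
    [0, 0, 0, 0],
    [0, 0, 0, 0],
    [0, 0, 0, 0],
  ],
)

```text
t: 9.4
ee_pos: [424.4, -132.1, 147.9]
orientation: [-1.569, -0.074, 0.077]
ft_force: [-0.7, 0.0, -1.4]
width: 56.9
```

```bash
python3 -c "
from h import *
go(585.7,-113,150)"
```

```text
t 9.4 pos [ 424.4 -132.1  147.9] xdir [ 0.995  0.096 -0.002] F [-0.68  0.01 -1.38] w 56.9 shift tool [162.4  -2.4   3.6]
```

```bash
python3 - <<'E'
from h import *
tf=lambda x,y,w: plank(x,y,w,z0=45)
out=[]
for c,f in(("top","t0"),("scene","s0")):
    im=cv2.imread(f"pics/{f}.png"); roi=np.zeros((480,640),np.float32)
    roi=cv2.dilate((hullmask(c,plank(581,-63,.094,0))>0).astype(np.uint8),np.ones((9,9)))
    h=cv2.cvtColor(im,cv2.COLOR_BGR2HSV)
    m=((h[...,1]>70)&(h[...,2]>60)&(h[...,0]<25)&(roi>0))
    v=h[...,2][m]; t,_=cv2.threshold(v.astype(np.uint8).reshape(-1,1),0,255,cv2.THRESH_OTSU)
    for nm,mm,ff in(("all",m,plank),("bright",m&(h[...,2]>t),tf)):
        p,e=fit(c,mm.astype(float),ff,[581,-63,.094],np.array([1,1,.01])); print(c,nm,t,mm.sum(),p.round(3),round(e,3))
    g=cv2.resize(im,None,fx=6,fy=6,interpolation=cv2.INTER_CUBIC)
    for col,x in(((0,0,255),581),):
        q=(proj(c,tf(x,-63,.094)[[0,2,6,4]])*6+3).round().astype(np.int32) if 0 else (cv2.convexHull(proj(c,tf(x,-63,.094)).astype(np.float32))*6+3).round().astype(np.int32)
        cv2.polylines(g,[q],True,col,1)
    a=proj(c,[[581,-63,45]])[0]*6; x0,y0=int(a[0]-380),int(a[1]-200); out.append(g[y0:y0+300 if c=="top" else y0+300,x0:x0+780])
    out[-1]=out[-1][:300] 
cv2.imwrite("pics/l0.png",np.vstack(out))
E
```

```text
top all 173.0 1944 [ 5.83158e+02 -6.50560e+01  9.80000e-02] 0.043
top bright 173.0 1688 [ 5.81924e+02 -6.50320e+01  1.01000e-01] 0.046
scene all 188.0 2427 [ 5.79142e+02 -6.23000e+01  8.60000e-02] 0.203
scene bright 188.0 1285 [ 5.80742e+02 -6.50920e+01  9.40000e-02] 0.085
```

View pics/l0.png

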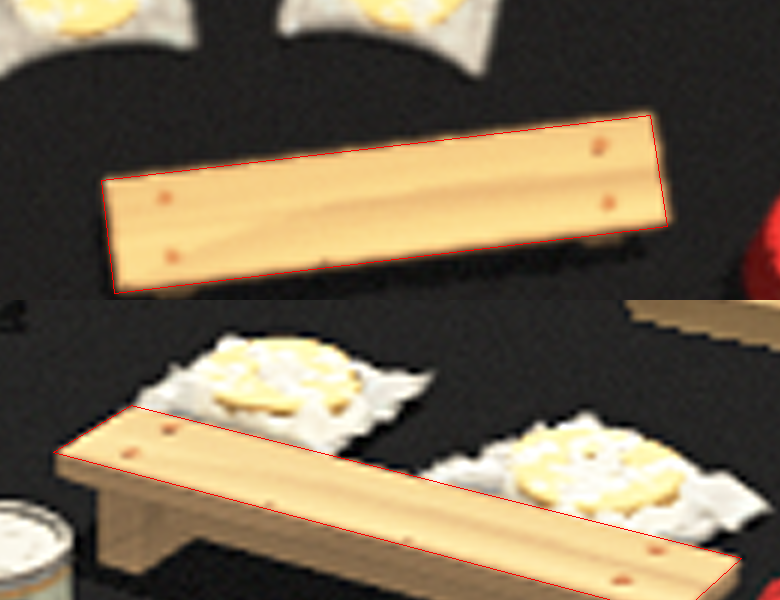

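The outline fits the plank in both views (ledge centre about (581.3, -64), yaw 0.097). The middle tin weighs about 0.9 N, so it is empty. Moving it over the right half of the ledge.

Request:
arm_command(
  targets=[
    [12, 0, 0, 0],
    [26, 0, 0.5, 0],
    [30, 0, 0.5, 0],
    [30, 0, 1, 0],
    [30, 0, 0.5, 0],
    [22, 0, 0.5, 0],
    [12.5, 0, 0, 0],
    [0, 15, 0, 0],
    [0, 15, 0, 0],
    [0, 0, 0, 0],
    [0, 0, 0, 0],
  ],
)

```text
t: 10.32
ee_pos: [586.4, -113.5, 117.9]
orientation: [-1.569, -0.073, 0.078]
ft_force: [0.1, 0.5, -0.7]
width: 56.5
```

Request:
arm_command(
  targets=[
    [0, 0, 0, 0],
    [0, 0, 0, 0],
  ],
)

```text
t: 10.48
ee_pos: [587.3, -113.9, 119.8]
orientation: [-1.57, -0.076, 0.075]
ft_force: [0.7, 0.6, -1.7]
width: 57.2
```

```bash
python3 -c "
from h import *
go(586.1,-113.8,95)
cv2.imwrite('pics/s3.png',get_image('scene')[180:330,280:480].repeat(3,0).repeat(3,1))"
```

```text
t 10.48 pos [ 587.3 -113.9  119.8] xdir [0.995 0.096 0.001] F [ 0.72  0.61 -1.68] w 57.2 shift tool [-1.2 24.8  0.2]
```

View pics/s3.png

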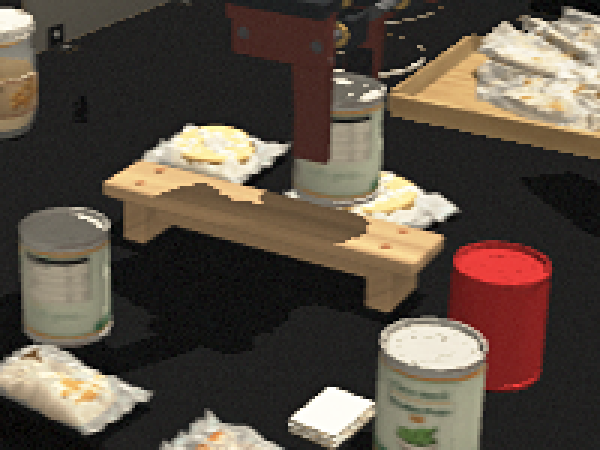

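Request:
arm_command(
  targets=[
    [-0.5, 10, 0, 0],
    [0, 7, 0, 0],
    [0, 4, 0, 0],
    [0, 2, 0, 0],
    [0, 1, 0, 0],
    [0, 0.5, 0, 0],
    [0, 0, 0, 0],
    [0, 0, 0, 0],
    [0, 0, 0, 0],
  ],
)

```text
t: 11.28
ee_pos: [585.5, -113.8, 95.0]
orientation: [-1.569, -0.074, 0.076]
ft_force: [-3.2, 0.7, 5.5]
width: 56.9
```

```bash
python3 -c "
from h import *
go(586.1,-113.8,95)"
```

```text
t 11.28 pos [ 585.5 -113.8   95. ] xdir [ 0.995  0.096 -0.001] F [-3.22  0.74  5.45] w 56.9 shift tool [ 0.6  0.  -0. ]
```

Contact with the ledge (Fz +5.5). Releasing gently, in a partial opening.

Request:
arm_command(
  targets=[
    [0, 0, 0, 0],
    [0, 0, 0, 0],
    [0, 0, 0, 0],
    [0, 0, 0, 0],
    [0, 0, 0, 0],
    [0, 0, 0, 0],
  ],
  gripper=82,
)

```text
t: 11.78
ee_pos: [586.2, -113.9, 94.6]
orientation: [-1.569, -0.075, 0.075]
ft_force: [0.9, 0.1, -0.4]
width: 72.0
```

Request:
arm_command(
  targets=[
    [0, -5, 0, 0],
    [0, -10, 0, 0],
    [0, -20, 0, 0],
    [0, -30, 0, 0],
    [0, -20, 0, 0],
    [0, 0, 0, 0],
  ],
)

```text
t: 12.28
ee_pos: [589.0, -114.5, 185.1]
orientation: [-1.572, -0.082, 0.069]
ft_force: [0.8, 0.2, -0.2]
width: 72.1
```

```bash
python3 -c "
from h import *
go(433.3,-10.5,180)
cv2.imwrite('pics/s4.png',get_image('scene')[180:330,280:480].repeat(3,0).repeat(3,1))"
```

```text
t 12.28 pos [ 589.  -114.5  185.1] xdir [0.995 0.096 0.008] F [ 0.8   0.15 -0.18] w 72.1 shift tool [-145.1    3.6  118.5]
```

View pics/s4.png

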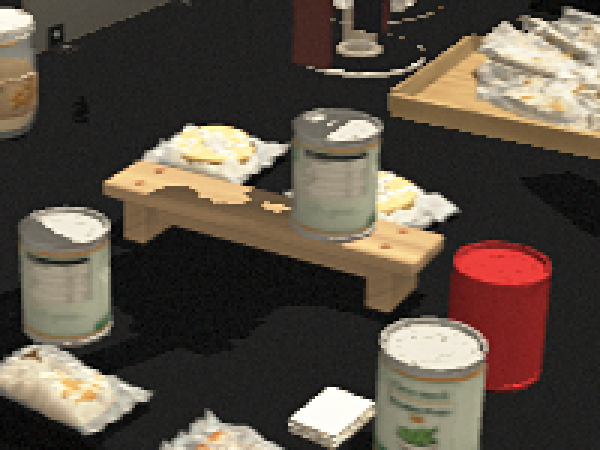

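The first empty tin stands upright on the ledge at crop (335,180). On to the left tin.

Request:
arm_command(
  targets=[
    [-23.7, 0, 19.6, 0],
    [-23.7, 0, 19.6, 0],
    [-23.7, 0, 19.6, 0],
    [-23.7, 0, 19.6, 0],
    [-23.7, 0, 19.6, 0],
    [-23.7, 0, 19.6, 0],
    [0, 0, 0, 0],
    [0, 20, 0, 0],
    [0, 20, 0, 0],
    [0, 0, 0, 0],
    [0, 0, 0, 0],
  ],
)

```text
t: 13.25
ee_pos: [432.5, -10.6, 138.8]
orientation: [-1.569, -0.073, 0.078]
ft_force: [0.1, -0.6, -0.0]
width: 72.4
```

```bash
python3 -c "
from h import *
go(433.3,-10.5,50)"
```

```text
t 13.25 pos [432.5 -10.6 138.8] xdir [ 0.995  0.096 -0.003] F [ 0.06 -0.59 -0.01] w 72.4 shift tool [ 1.  88.8 -0.1]
```

Request:
arm_command(
  targets=[
    [0.5, 25, 0, 0],
    [0, 25, 0, 0],
    [0, 20, 0, 0],
    [0, 13, 0, 0],
    [0, 6, 0, 0],
    [0, 0, 0, 0],
    [0, 0, 0, 0],
  ],
)

```text
t: 13.83
ee_pos: [434.4, -10.6, 51.2]
orientation: [-1.57, -0.076, 0.075]
ft_force: [0.1, -0.1, -0.2]
width: 72.0
```

Request:
arm_command(
  targets=[
    [0, 0, 0, 0],
    [0, 0, 0, 0],
    [0, 0, 0, 0],
    [0, 0, 0, 0],
    [0, 0, 0, 0],
    [0, 0, 0, 0],
  ],
  gripper=0,
)

```text
t: 14.33
ee_pos: [434.4, -10.5, 51.5]
orientation: [-1.57, -0.076, 0.074]
ft_force: [0.4, 0.2, 8.1]
width: 56.8
```

Request:
arm_command(
  targets=[
    [0, -10, 0, 0],
    [0, -25, 0, 0],
    [0, -30, 0, 0],
    [0, -25, 0, 0],
    [0, -10, 0, 0],
    [0, 0, 0, 0],
    [0, 0, 0, 0],
    [0, 0, 0, 0],
    [0, 0, 0, 0],
    [0, 0, 0, 0],
  ],
)

```text
t: 15.17
ee_pos: [433.1, -10.4, 149.7]
orientation: [-1.569, -0.074, 0.077]
ft_force: [0.2, 0.1, -0.4]
width: 56.6
```

```bash
python3 -c "
from h import *
go(576.5,-14.2,95)"
```

```text
t 15.17 pos [433.1 -10.4 149.7] xdir [ 0.995  0.096 -0.002] F [ 0.24  0.13 -0.38] w 56.6 shift tool [142.5  54.4 -17.5]
```

Request:
arm_command(
  targets=[
    [10, 0, -1.5, 0],
    [22, 0, -3, 0],
    [28, 0, -3.5, 0],
    [28, 0, -3.5, 0],
    [28, 0, -3.5, 0],
    [18, 0, -2, 0],
    [8.5, 0, -0.5, 0],
    [0, 15, 0, 0],
    [0, 15, 0, 0],
    [0, 0, 0, 0],
    [0, 0, 0, 0],
    [0, 0, 0, 0],
  ],
)

```text
t: 16.17
ee_pos: [577.3, -14.2, 120.9]
orientation: [-1.569, -0.075, 0.076]
ft_force: [-0.2, -0.1, -0.7]
width: 57.2
```

Request:
arm_command(
  targets=[
    [0, 0, 0, 0],
  ],
)

```text
t: 16.25
ee_pos: [577.7, -14.2, 121.4]
orientation: [-1.57, -0.076, 0.075]
ft_force: [0.5, 0.1, 0.1]
width: 57.0
```

```bash
python3 -c "
from h import *
go(576.5,-14.2,95)"
```

```text
t 16.25 pos [577.7 -14.2 121.4] xdir [0.995 0.096 0.001] F [0.53 0.1  0.15] w 57.0 shift tool [-1.2 26.4  0.1]
```

```bash
python3 -c "
from h import *
cv2.imwrite('pics/s5.png',get_image('scene')[180:330,280:480].repeat(3,0).repeat(3,1))"
```

```text
(no output)
```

View pics/s5.png

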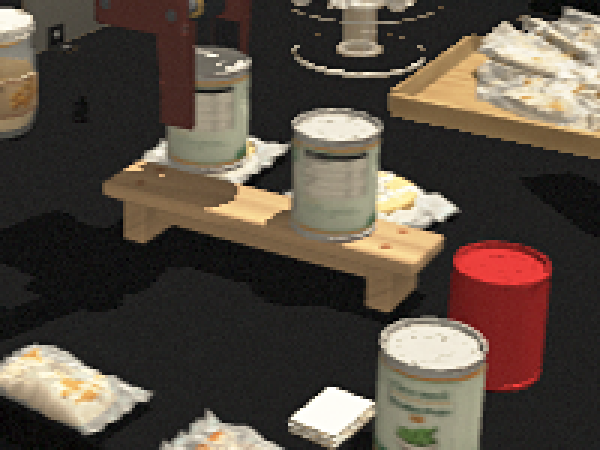

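The second empty tin is held upright over the left half of the ledge, at crop (208,110). Lowering it.

Request:
arm_command(
  targets=[
    [-0.7, 10, 0, 0],
    [0, 7, 0, 0],
    [0, 4, 0, 0],
    [0, 2, 0, 0],
    [0, 1, 0, 0],
    [0, 0.5, 0, 0],
    [0, 0, 0, 0],
    [0, 0, 0, 0],
    [0, 0, 0, 0],
  ],
)

```text
t: 17.05
ee_pos: [575.9, -14.2, 96.6]
orientation: [-1.569, -0.074, 0.077]
ft_force: [-4.9, -0.1, 7.7]
width: 56.9
```

```bash
python3 -c "
from h import *
go(576.5,-14.2,95)"
```

```text
t 17.05 pos [575.9 -14.2  96.6] xdir [ 0.995  0.096 -0.002] F [-4.94 -0.13  7.72] w 56.9 shift tool [ 0.6  1.6 -0. ]
```

Request:
arm_command(
  targets=[
    [0, 0, 0, 0],
    [0, 0, 0, 0],
    [0, 0, 0, 0],
    [0, 0, 0, 0],
    [0, 0, 0, 0],
    [0, 0, 0, 0],
  ],
  gripper=82,
)

```text
t: 17.55
ee_pos: [576.7, -14.3, 96.1]
orientation: [-1.569, -0.075, 0.075]
ft_force: [0.3, 0.4, 0.2]
width: 72.4
```

Request:
arm_command(
  targets=[
    [0, -5, 0, 0],
    [0, -10, 0, 0],
    [0, -20, 0, 0],
    [0, -30, 0, 0],
    [0, -30, 0, 0],
    [0, -10, 0, 0],
    [0, 0, 0, 0],
    [0, 0, 0, 0],
  ],
)

```text
t: 18.22
ee_pos: [576.7, -14.3, 201.7]
orientation: [-1.57, -0.076, 0.074]
ft_force: [-0.4, 0.5, -0.0]
width: 71.9
```

```bash
python3 -c "
from h import *
go(445.3,-266.5,150)"
```

```text
t 18.22 pos [576.7 -14.3 201.7] xdir [0.995 0.096 0.001] F [-0.35  0.47 -0.04] w 71.9 shift tool [-155.1   51.5 -238.5]
```

Request:
arm_command(
  targets=[
    [-17.2, 0, -26.5, 0],
    [-17.2, 0, -26.5, 0],
    [-17.2, 0, -26.5, 0],
    [-17.2, 0, -26.5, 0],
    [-17.2, 0, -26.5, 0],
    [-17.2, 0, -26.5, 0],
    [-17.2, 0, -26.5, 0],
    [-17.2, 0, -26.5, 0],
    [-17.2, 0, -26.5, 0],
    [0, 20, 0, 0],
    [0, 25, 0, 0],
    [0, 0, 0, 0],
    [0, 0, 0, 0],
    [0, 0, 0, 0],
  ],
)

```text
t: 19.38
ee_pos: [445.3, -266.1, 155.9]
orientation: [-1.569, -0.075, 0.077]
ft_force: [0.2, 0.1, 0.2]
width: 71.9
```

```bash
python3 - <<'E'
from h import *
go(445.3,-266.5,51)
w=.097
for c in("top","scene"):
  im=get_image(c); cv2.imwrite(f"pics/e_{c}.png",im)
  for r in silhouettes(c,"tin_a"):
    if r["conf"]<.3: continue
    col=im[r["pixels"]].mean(0)
    if col[2]>col[1]+60: continue
    for z in(0,45):
      p,e=fit(c,r["pixels"].astype(float),lambda x,y:cyl(x,y,z),at_z(c,r["at"],z+40)[:2],np.ones(2))
      d=p-[581.3,-64]; print(c,z,np.round(r["at"]),p.round(1),round(e,2),"depth",round(d[0]*np.cos(w)+d[1]*np.sin(w),1),"along",round(-d[0]*np.sin(w)+d[1]*np.cos(w),1))
E
```

```text
t 19.38 pos [ 445.3 -266.1  155.9] xdir [ 0.995  0.096 -0.001] F [0.2  0.1  0.16] w 71.9 shift tool [ 1.000e-01  1.049e+02 -5.000e-01]
top 0 [373. 215.] [ 597.1 -119.1] 0.04 depth 10.4 along -56.4
top 45 [373. 215.] [ 585.4 -114.8] 0.06 depth -0.8 along -50.9
top 0 [334. 218.] [586.4 -18.2] 0.07 depth 9.5 along 45.1
top 45 [334. 218.] [575.6 -16.7] 0.13 depth -1.1 along 47.7
scene 0 [391. 241.] [663.3 -65.1] 0.11 depth 81.6 along -9.0
scene 45 [391. 241.] [ 585.5 -113. ] 0.14 depth -0.6 along -49.2
scene 0 [348. 226.] [658.   47.6] 0.13 depth 87.2 along 103.6
scene 45 [348. 226.] [578.8 -11.8] 0.05 depth 2.6 along 52.2
scene 0 [422. 308.] [ 446.8 -264.4] 0.03 depth -153.2 along -186.4
scene 45 [422. 308.] [ 388.6 -293.8] 0.23 depth -214.1 along -210.1
```

Both empties are centred on the ledge within about 1 to 2 mm. Gripping the full tin.

Request:
arm_command(
  targets=[
    [0, 25, 0, 0],
    [0, 25, 0, 0],
    [0, 25, 0, 0],
    [0, 15, 0, 0],
    [0, 10, 0, 0],
    [0, 4.5, 0, 0],
    [0, 0, 0, 0],
    [0, 0, 0, 0],
  ],
)

```text
t: 20.25
ee_pos: [446.0, -266.8, 52.4]
orientation: [-1.57, -0.076, 0.075]
ft_force: [-0.6, -0.5, 0.3]
width: 71.6
```

Request:
arm_command(
  targets=[
    [0, 0, 0, 0],
    [0, 0, 0, 0],
    [0, 0, 0, 0],
    [0, 0, 0, 0],
    [0, 0, 0, 0],
    [0, 0, 0, 0],
    [0, 0, 0, 0],
  ],
  gripper=0,
)

```text
t: 20.83
ee_pos: [445.9, -266.8, 52.5]
orientation: [-1.57, -0.076, 0.075]
ft_force: [-1.4, 0.3, 6.8]
width: 56.6
```

Request:
arm_command(
  targets=[
    [0, -10, 0, 0],
    [0, -20, 0, 0],
    [0, -25, 0, 0],
    [0, -25, 0, 0],
    [0, -25, 0, 0],
    [0, -25, 0, 0],
    [0, -25, 0, 0],
    [0, -20, 0, 0],
    [0, -15, 0, 0],
    [0, -8, 0, 0],
    [0, 0, 0, 0],
    [0, 0, 0, 0],
    [0, 0, 0, 0],
    [0, 0, 0, 0],
    [0, 0, 0, 0],
    [0, 0, 0, 0],
    [0, 0, 0, 0],
    [0, 0, 0, 0],
  ],
)

```text
t: 22.33
ee_pos: [445.4, -266.5, 249.4]
orientation: [-1.569, -0.075, 0.076]
ft_force: [-0.7, -0.4, -3.5]
width: 56.6
```

```bash
python3 -c "
from h import *
go(445.3,-266.5,250)
print(np.round(get_obs()['qvel'],3))
cv2.imwrite('pics/s6.png',get_image('scene')[130:380,230:530].repeat(2,0).repeat(2,1))"
```

```text
t 22.33 pos [ 445.4 -266.5  249.4] xdir [ 0.995  0.096 -0.   ] F [-0.71 -0.35 -3.52] w 56.6 shift tool [-0.1 -0.6 -0. ]
[-0.002 -0.004 -0.002 -0.     0.001 -0.001]
```

View pics/s6.png

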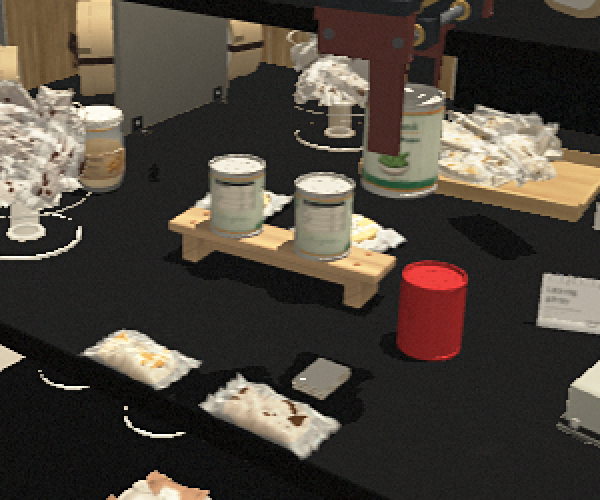

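The full tin hangs upright at crop (403,140) with its base about 197 mm up. Both empties stand on the ledge at (237,195) and (325,215), and the bystanders have not moved. Handing in.

```bash
python3 -c "
from workcell import *
print(close_job())"
```

```text
the job is handed in; nothing more can be done
None
```

The job is done and handed in at about 22 s of the 72 s allowed.

- **Weighing:** The right tin pulled about 3.8 N when lifted, so it is the full one. I put it back down while I moved the other two. The middle tin pulled about 0.9 N. The left tin's reading was within the sensor noise of zero, at most about 0.7 N, so both are empty.
- **Empties on the ledge:** Both stand upright on the ledge and are released. They sit about 50 mm either side of its middle.
- **Centring check:** The right-hand tin is about 0.7 mm off centre across the depth in both cameras. For the left-hand tin the cameras disagreed: −1.1 mm from the top view and +2.6 mm from the scene view. The arm had released it within about 1 mm of the target, so I left it.
- **Full tin:** It is gripped upright and still over the table, with its base about 197 mm up. It read −3.5 N on the last lift and the joint speeds are near zero.
- **Other goods:** In the last picture, the bystanders it shows and the red look-alike near the ledge were where they started. The second red tin, at the far left, was out of that picture, and I never went near it.

The only notable force was a brief upward 6 to 8 N when the jaws closed or a tin touched the ledge, well under the limits.

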